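# Set the damping ring on the shorter shock absorber

### The arm

A 6-joint arm with a two-finger parallel gripper is mounted at the origin on the work surface. World frame = base frame: x ahead of the robot, y to its left, z up, the work surface at z = 0. Lengths are in mm, angles in rad, forces in N, time in s.
With the tool pointing down it reaches from about 275 to 1000 mm from the base axis. Payload 8.4 kg.
Tool frame: the origin (TCP) lies at the very end of the fingers, on their centre line; the grasp point (between the pads) lies 19 mm behind it; z points along the fingers, y is the direction in which the jaws open and shut (so a half turn about z gives the same grasp; the last joint's range is limited). The gripper opens to 85 mm and grips with 20 to 120 N. Pads are 22 mm wide; open, the fingers measure 114 mm over their backs; the gripper's body (76 mm by 85 mm) begins 54 mm behind the grasp point. The pads swing forward as they close: fully open they stand 13 mm farther back than shut.
Start: joints at [1.286, 0.353, 1.633, -0, 1.155, -0.002], TCP at [174.402, 600.177, 231.281] pointing down, gripper open.
Joint ranges: [-2.63, 2.63], [-0.92, 2.1], [0.06, 2.66], [-1.3, 4.44], [0, 2.69], [-3.02, 3.02]. Speed limits (rad/s): [2.22, 2.22, 2.79, 3.14, 3.14, 3.14].

### API

Orientations are given as [roll, pitch, yaw] about the fixed x, y, z axes, in that order (R = Rz(yaw) Ry(pitch) Rx(roll)).
In Python, from rig import r, vision gives the robot as it stands.
- The arm moves only by the tool move_arm, never from a script. Its argument "series" is text: rows parted by semicolons, each of 7 numbers parted by spaces: the closure, from -1 (fully open) to 1 (shut), then the shift along the tool's x, y, z in units of 40 mm (1.0 is 40 mm), then the turn, a rotation vector about the tool's x, y, z in degrees. In form: grip tx ty tz ax ay az; .... A call has 1 to 20 rows; each row shifts and turns the pose as measured when the row begins, along the tool's axes as they then stand; what a row does not reach is not made up. A row lasts 1/8 s, in which the tool goes at most 62.5 mm and 10.7 degrees, less where a joint would pass 70% of its speed; a pose out of reach is approached as far as the arm can. A call is refused whole if a number of a shift passes 1 or a number of a turn 10.7, either way. A call with a gripper value outside its range is refused whole. The fingers move at their own pace and stop on an object; "grip_force" is the grip in N (left out, the last holds). Time passes only in rows, so rows that do not move let the fingers close. It gives the time, the measured TCP pose, the force and the opening at its end, in the units of the state.
- r.sense(): the state, without advancing time (a new reading comes with each control period).
- vision.grab_frame(name): name is "side" or "top" or "wrist"; returns the picture (420x560x3 uint8, red, green, blue); there is no depth.
- vision.camera_params(name): a dict with "fx", "fy", "cx", "cy" (pixels), "k1" (the pictures are not rectified: a ray, as slopes to the right and down, at radius r is drawn at 1 + k1 r^2 times it, then the intrinsics apply), "position" and "rotation" of the camera in the world. Camera axes: x right, y up, looking along -z (the intrinsics and any distortion apply to the point x, -y, -z); pixel columns grow to the right and rows downward; lengths in mm; the calibration is good to about 2 mm. A picture is of the moment at which its call begins: read the wrist's pose just before it. camera_params takes no time and is no camera call; for the wrist camera it gives the pose at the moment of the call.
- r.sign_off(): hands the job in, once; it reports no verdict.
The state is a dict: "clock": time; "qpos": joint angles; "qvel": joint speeds; "joint_efforts": joint torques, N m; "eef_pos": TCP position; "tcp_rot": TCP orientation; "contact_force": force on the tool from outside, world axes, zero at the start; "wrist_torque": the same for the moment, N m; "opening": opening from 0.0 (shut) to 1.0 (fully open).
Only numpy, scipy, OpenCV 4.12 (cv2) and the standard library are available. Lean on these libraries where they do the work, as an engineer would, in place of code of your own. Each camera call takes 0.05 s, during which the arm holds its last target. There are 200 camera calls.

### The job

Two shock absorbers stand bolted to the bench. On the shorter one, turn the slim knurled adjuster ring until its lever lines up with the long raised mark on top of the collar, then let go. Do not touch the fixed collars just above and below the ring, leave the taller shock's setting alone and do not shift or knock over the things on the bench.

Things in the scene. Friction and masses are not known exactly. Their poses are not given: they have to be found in the camera images.
- short_shock: The shorter of two upright coil-spring shock absorbers (the one to set), 194 mm high to its top, each bolted to the bench on a 110 x 110 x 12 mm steel base plate with a pointed nose whose tip lies 95 mm from the axis, in the same direction as the long mark; it does not move. Origin: centre of the plate's underside, on the shock's axis; z up. Spring and its seats are 60 mm in diameter and end 120 mm above the bench; above them a 36 mm neck.
- short_ring (a joint): Turn of the shorter shock's adjuster ring about the upright axis, rad: 0 when its lever lines up with the long raised mark, positive anticlockwise seen from above; travel -1.2 to 1.8. Starts between 0.7 and 1.4. Stiff (about 0.12 N m), stays where it is left. The ring is dark steel, knurled, 66 mm in diameter and 12 mm thick, between two fixed aluminium collars 54 mm in diameter (so it stands 6 mm proud of them all round).
- short_ring_center (a point): Point on the shorter shock's axis at mid-thickness of its ring, 165 mm above the bench. The ring spans 6 mm above and below it. Below, the lower collar spans 7 to 16 mm under it, the neck goes on to the spring seat 45 mm under it; the highest point (the centre stud) is 29 mm above it. Fixed.
- short_lever (a point): Point on the lever of the shorter shock's ring, 70 mm from the axis, at ring mid-height. The lever is a straight radial bar, part of the ring, 12 mm wide and 10 mm high, from the ring's rim to 95 mm from the axis; its frame's x points outward along it.
- short_mark (a point): Middle of the top edge of the long raised mark, a radial rib 21 x 6 mm, 9 mm high, on top of the shorter shock's upper collar, 16.5 mm from the axis; x points outward along the rib. A much shorter and lower rib (7 mm long) lies at 0.9 rad to either side of it. Fixed.
- short_upper_collar: Fixed aluminium collar above the shorter shock's ring, 54 mm in diameter, 12 mm high; the ribs and a small centre stud (13 mm across, 10 mm high) stand on it. Origin: centre of its underside, 7 mm above the ring's mid-height.
- short_lower_collar: Fixed aluminium collar below the shorter shock's ring, 54 mm in diameter, 9 mm high. Origin: centre of its underside, 16 mm below the ring's mid-height.
- tall_shock: The taller of two upright coil-spring shock absorbers (leave alone), 254 mm high to its top, each bolted to the bench on a 110 x 110 x 12 mm steel base plate with a pointed nose whose tip lies 95 mm from the axis, in the same direction as the long mark; it does not move. Origin: centre of the plate's underside, on the shock's axis; z up. Spring and its seats are 60 mm in diameter and end 180 mm above the bench; above them a 36 mm neck.
- tall_ring (a joint): Turn of the taller shock's adjuster ring about the upright axis, rad: 0 when its lever lines up with the long raised mark, positive anticlockwise seen from above; travel -1.2 to 1.8. Starts between 0.7 and 1.4. Stiff (about 0.12 N m), stays where it is left. The ring is dark steel, knurled, 66 mm in diameter and 12 mm thick, between two fixed aluminium collars 54 mm in diameter (so it stands 6 mm proud of them all round).
- tall_ring_center (a point): Point on the taller shock's axis at mid-thickness of its ring, 225 mm above the bench. The ring spans 6 mm above and below it. Below, the lower collar spans 7 to 16 mm under it, the neck goes on to the spring seat 45 mm under it; the highest point (the centre stud) is 29 mm above it. Fixed.
- tall_lever (a point): Point on the lever of the taller shock's ring, 70 mm from the axis, at ring mid-height. The lever is a straight radial bar, part of the ring, 12 mm wide and 10 mm high, from the ring's rim to 95 mm from the axis; its frame's x points outward along it.
- tall_mark (a point): Middle of the top edge of the long raised mark, a radial rib 21 x 6 mm, 9 mm high, on top of the taller shock's upper collar, 16.5 mm from the axis; x points outward along the rib. A much shorter and lower rib (7 mm long) lies at 0.9 rad to either side of it. Fixed.
- tall_upper_collar: Fixed aluminium collar above the taller shock's ring, 54 mm in diameter, 12 mm high; the ribs and a small centre stud (13 mm across, 10 mm high) stand on it. Origin: centre of its underside, 7 mm above the ring's mid-height.
- tall_lower_collar: Fixed aluminium collar below the taller shock's ring, 54 mm in diameter, 9 mm high. Origin: centre of its underside, 16 mm below the ring's mid-height.
- spanner: Loose steel spanner, 190 mm, lying flat on the bench between the shocks, along x; origin at the underside.
- mallet: Loose hammer, 260 mm, lying on the bench at the left side; origin at the underside.
- brake_disc: Loose steel brake disc, 190 mm in diameter, 14 mm thick, lying flat beyond the shocks; origin at the centre of its underside.
- oil_bottle_mid (a point): Loose grey oil bottle, 72 mm in diameter, 190 mm high, standing beyond the shocks on the left; point at half height.
- spray_can_mid (a point): Loose aluminium can, 62 mm in diameter, 170 mm high, standing at the right side; point at half height.
- bolt_cup: Loose black cup, 84 mm across the rim, 75 mm high, beyond the shocks on the right; origin at the centre of its underside.
- bearing_hub: Loose steel wheel hub, 90 mm in diameter, 50 mm high, at the near left; origin at the centre of its underside.

How it is judged:
By the outcome, as a careful person would: the job done as asked, in the order asked, and still so for the second after the job is handed in, with the robot touching nothing.
It also fails if it takes over 32 s, if anything falls off the work surface, if the arm or the gripper's body presses on something with over 40 N, if the wrist force passes 120 N, or if a joint passes its speed limit or range.

## Working session

There is one attempt and no reset: what is moved stays moved. The work goes in short steps, Python scripts to look and compute and a tool call to move; the robot and the scene stay as the last step left them, time stands still between calls to the robot, and variables do not carry over. Pictures are saved under pics/ and viewed, about 8 in all and at most 12, crops included, and the job is handed in when it is done.

Besides the shell and the picture viewer there is one more tool, called after "Emit:" as name(argument=value, ...), one argument or row to a line, values as JSON. move_arm: Moves the arm, as the interface text tells. Its arguments: {"type":"object","properties":{"series":{"type":"string"},"grip_force":{"type":"number"}},"required":["series"]}

```bash
mkdir -p pics; ls
python3 - <<'E'
from rig import r, vision
import cv2
for n in ("top","side"):
    im=vision.grab_frame(n); cv2.imwrite(f"pics/{n}0.png",im[:,:,::-1])
    p=vision.camera_params(n); print(n,p)
s=r.sense(); print(s)
E
```

```text
pics
top {'fx': 479.1631735563931, 'fy': 479.1631735563931, 'cx': 285.10263778045316, 'cy': 212.3598951813031, 'k1': -0.1229055797400404, 'position': array([ 229.18662058,    2.49680025, 1601.05631006]), 'rotation': array([ 2.11253943e-01,  1.50604390e-03, -1.58251393e+00])}
side {'fx': 528.4419207603772, 'fy': 528.4419207603772, 'cx': 277.64302473154663, 'cy': 209.50381572395364, 'k1': -0.18168049790434027, 'position': array([  495.31551967, -1162.17668768,  1189.9856611 ]), 'rotation': array([ 0.86015901,  0.00208475, -0.04768225])}
{'clock': 0.1, 'qpos': array([ 1.28559210e+00,  3.53553667e-01,  1.63404928e+00,  1.95436182e-05,
        1.15518145e+00, -2.40576649e-03]), 'qvel': array([-1.12065986e-03, -3.67748688e-04, -2.54752669e-03, -3.72917270e-05,
        6.22978497e-05,  9.72347307e-05]), 'joint_efforts': array([-6.27218415e-04, -6.06358624e+01, -3.42819750e+01, -1.74039513e-05,
        3.88097571e-03,  1.14152246e-05]), 'eef_pos': array([174.28383422, 599.77811024, 230.65698416]), 'tcp_rot': array([-3.14040095e+00, -2.07374278e-05,  2.85878628e+00]), 'contact_force': array([ 1.17104471, -0.48779137,  0.42090618]), 'wrist_torque': array([-0.01613018,  0.01029292,  0.05860118]), 'opening': 0.9999713863564436}
```

View pics/top0.png

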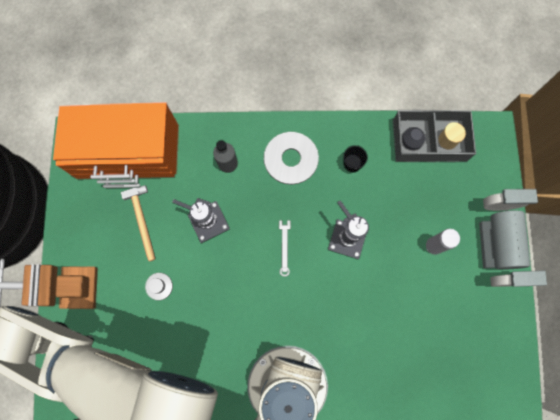

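View pics/side0.png

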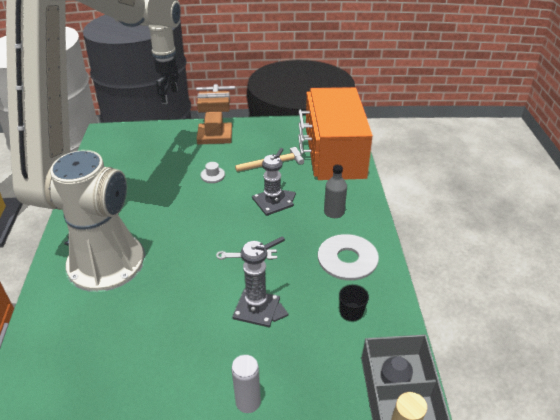

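The top view shows the short shock at about (203,213), with its lever pointing left and up to (175,203). The tall shock is at (352,230). The side view confirms this: the far shock at (272,170) is the short one. Next I'll zoom in on it.

```bash
cat > h.py <<'E'
import numpy as np, cv2
from scipy.spatial.transform import Rotation as R
def Rm(p):
    a=np.asarray(p['rotation']); return R.from_euler('xyz',a).as_matrix() if a.ndim==1 else a
def ray(p,u,v):
    K=np.array([[p['fx'],0,p['cx']],[0,p['fy'],p['cy']],[0,0,1]])
    x,y=cv2.undistortPoints(np.array([[[u,v]]],float),K,np.array([p['k1'],0,0,0,0]))[0,0]
    return Rm(p)@np.array([x,-y,-1])
def onz(p,u,v,z):
    d=ray(p,u,v); c=np.asarray(p['position']); return c+d*(z-c[2])/d[2]
def proj(p,X):
    c=Rm(p).T@(np.asarray(X,float)-p['position']); x,y=c[0]/-c[2],-c[1]/-c[2]; k=1+p['k1']*(x*x+y*y)
    return np.array([p['cx']+p['fx']*k*x,p['cy']+p['fy']*k*y])
E
python3 - <<'E'
import cv2, numpy as np
from h import *
from rig import vision
a=cv2.imread('pics/top0.png')[180:250,160:240]; b=cv2.imread('pics/side0.png')[135:215,240:320]
a=cv2.resize(a,None,fx=7,fy=7,interpolation=cv2.INTER_CUBIC)[:490]; b=cv2.resize(b,None,fx=7,fy=7,interpolation=cv2.INTER_CUBIC)
cv2.imwrite('pics/ta.png',a)
p=vision.camera_params('top')
print(onz(p,205,215,165), onz(p,285,390,0))
E
```

```text
[531.82569258 247.28230722 165.        ] [-12.02131601   8.06502829   0.        ]
```

View pics/ta.png

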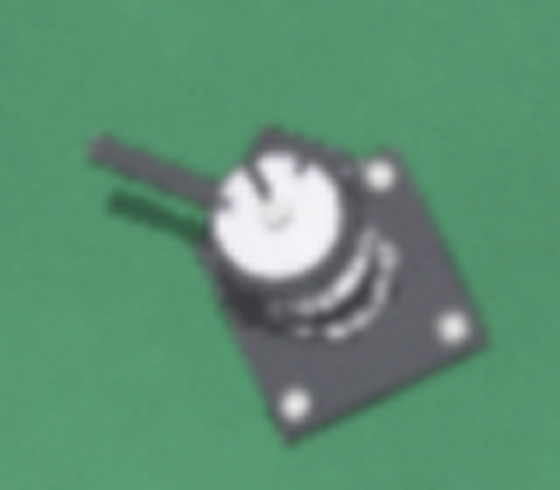

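The crop shows the collar centre at (277,215), the lever tip at (95,148), the long mark pointing up and slightly left towards (255,165), the nose at (270,130), and bolts at (380,175), (453,327) and (295,404).

Run:
```python
from h import *
from rig import vision
p=vision.camera_params('top')
f=lambda c,z: onz(p,160+(c[0]+.5)/7-.5,180+(c[1]+.5)/7-.5,z)[:2]
c=f((277,215),184); print('axis from collar',c)
b=[f(q,15) for q in((380,175),(453,327),(295,404))]; print('bolts',b,'centre',(b[0]+b[2])/2)
k=[f(q,12) for q in((485,345),(290,440),(400,150))]; print('corner ctr',(k[1]+k[2])/2)
def ang(v): return np.arctan2(v[1],v[0])
c0=(b[0]+b[2])/2
print('plate dir', ang(b[0]-b[1]), ang(k[2]-k[0]))
t=f((95,148),165); l=f((205,190),165); print('lever tip',t,np.linalg.norm(t-c),np.linalg.norm(t-c0),'ang',ang(t-c),ang(t-c0),ang(t-l))
n=f((270,130),12); print('nose',n,ang(n-c),ang(n-c0))
m=f((257,172),193); s=f((268,197),193);print('mark',ang(m-c),ang(m-s))
```

```text
axis from collar [542.68010218 262.32727152]
bolts [array([599.39015374, 243.32619599]), array([523.77399485, 206.52363303]), array([486.99158957, 282.2738351 ])] centre [543.19087165 262.80001554]
corner ctr [541.24935187 259.5218871 ]
plate dir 0.45295301705041585 0.4158738607027733
lever tip [578.30763099 348.09296036] 92.87127753730138 92.23921737547845 ang 1.1770803915010846 1.180228028886213 1.194428335854973
nose [623.41408594 298.46506216] 0.4208692894480027 0.4183313790923528
mark 0.4158424282628028 0.4291331405814498
```

Run:
```python
from h import *
from rig import vision
p=vision.camera_params('top');q=vision.camera_params('side')
print('box base corner',onz(p,178,177,0),onz(q,332,179,0),'bottle',onz(p,226,165,0),onz(q,336,214,0))
```

```text
box base corner [703.54942219 374.0262617    0.        ] [768.3728625  382.20374248   0.        ] bottle [744.70278399 205.92281284   0.        ] [757.22378973 185.46424959   0.        ]
```

Emit:
move_arm(
  series="-1 0 0 0 0 0 10.7;-1 0 0 0 0 0 10.7;-1 0 0 0 0 0 10.7;-1 0 0 0 0 0 10.7;-1 0 0 0 0 0 10.7;-1 0 0 0 0 0 10.7;-1 0 0 0 0 0 10.7;-1 0 0 0 0 0 10.7;-1 0 0 0 0 0 10.7",
)

```text
clock: 1.23
eef_pos: [173.5, 597.2, 226.5]
tcp_rot: [3.141, 0.009, 1.166]
contact_force: [1.1, 0.4, -0.7]
opening: 0.998
```

Emit:
move_arm(
  series="-1 -0.18 0.98 -0.02 0 0 0;-1 -0.18 0.98 -0.02 0 0 0;-1 -0.18 0.98 -0.02 0 0 0;-1 -0.18 0.98 -0.02 0 0 0;-1 -0.18 0.98 -0.02 0 0 0;-1 -0.18 0.98 -0.02 0 0 0;-1 -0.18 0.98 -0.02 0 0 0;-1 -0.18 0.98 -0.02 0 0 0;-1 -0.18 0.98 -0.02 0 0 0;-1 -0.18 0.98 -0.02 0 0 0;-1 -0.18 0.98 -0.02 0 0 0;-1 0 0 0 0 0 0",
)

```text
clock: 2.72
eef_pos: [547.4, 344.1, 231.9]
tcp_rot: [-3.14, 0.016, 1.164]
contact_force: [-0.4, -0.1, -0.2]
opening: 0.999
```

Run:
```python
from h import *
from rig import r,vision
s=r.sense(); p=vision.camera_params('wrist'); im=vision.grab_frame('wrist')
cv2.imwrite('pics/w1.png',im[:,:,::-1]); print(s['eef_pos'],s['tcp_rot'],s['qpos'],p)
import pickle; pickle.dump(p,open('w1.pkl','wb'))
```

```text
[547.3846741  344.09933595 231.94404034] [-3.14046362  0.01572537  1.16412709] [ 0.56310099  0.39287955  1.57293818 -0.00857741  1.18939599  0.97302603] {'fx': 311.8927242731865, 'fy': 311.8927242731865, 'cx': 279.33835869371524, 'cy': 209.04282510721865, 'k1': -0.0020078863236073444, 'position': array([575.16933433, 409.11923411, 372.80135922]), 'rotation': array([-2.81573838e-01,  6.15996454e-05, -4.06813460e-01])}
```

View pics/w1.png

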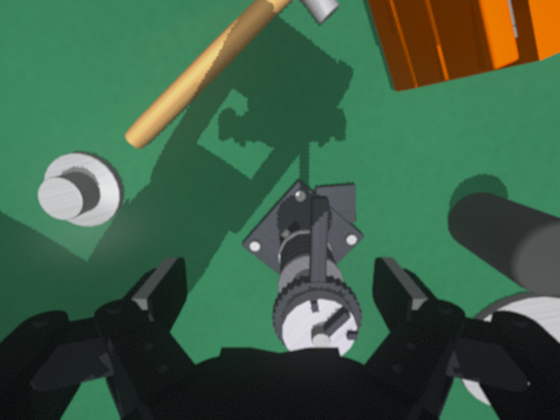

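The wrist view shows the lever running from the ring at (318,285) to its tip at (317,196). The long mark goes from about (327,332) to (352,308), and the stud is at (320,341).

Run:
```python
from h import *
import pickle
p=pickle.load(open('w1.pkl','rb'))
ang=lambda v: np.arctan2(v[1],v[0])
f=lambda u,v,z: onz(p,u,v,z)[:2]
c=f(320,340,194); print('stud',c,'collar',f(318.5,326,184))
t=f(317.5,196,170); l=f(319,270,170); print('tip',t,np.linalg.norm(t-c),ang(t-c),ang(t-l))
m=f(350,309,193); print('mark',m,ang(m-c),ang(m-f(327,332,193)))
a=cv2.imread('pics/w1.png')[180:360,250:390]
cv2.imwrite('pics/w1c.png',cv2.resize(a,None,fx=3.3,fy=3.3,interpolation=cv2.INTER_CUBIC))
```

```text
stud [543.41438951 265.60871821] collar [544.91630564 268.95134945]
tip [578.97936728 353.49073277] 94.8056756105314 1.1862533445221422 1.2176762419217317
mark [570.27572982 279.63128417] 0.481119995711061 0.48425883875736286
```

View pics/w1c.png

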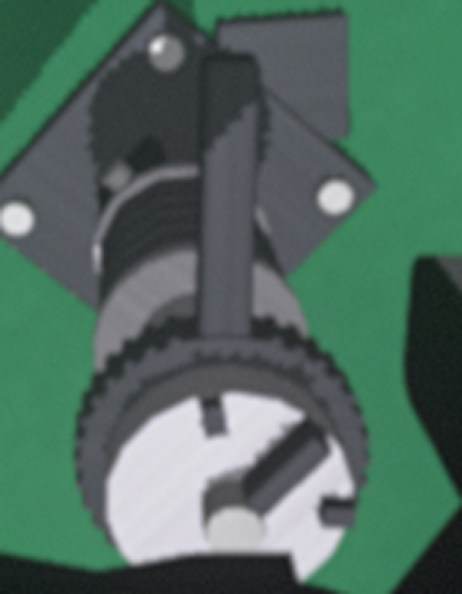

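Run:
```python
from h import *
import pickle
p=pickle.load(open('w1.pkl','rb'))
ang=lambda v: np.arctan2(v[1],v[0])
f=lambda x,y,z: onz(p,250+(x+.5)/3.3-.5,180+(y+.5)/3.3-.5,z)[:2]
A,B,C=f(165,52,15),f(335,197,15),f(17,220,15)
print(A,B,C,'ctr',(B+C)/2,'A-C',ang(A-C),np.linalg.norm(A-C),'A-B',ang(A-B)-np.pi/2,ang(B-C)-0,np.linalg.norm(A-B))
c=f(236,527,194); ctr=(B+C)/2; print('stud',c)
n=f(345,12,12); print('nose',n,np.linalg.norm(n-ctr),ang(n-ctr),ang(n-c))
for m in((322,447),(318,440),(328,448)):
  print('mark',ang(f(*m,193)-c))
for z in(170,):
  t=f(230,62,z);i=f(226,330,z);print('lever',ang(t-c),ang(t-i),ang(t-ctr))
```

```text
[562.82041597 319.97059474] [599.92267576 243.54665242] [487.32881798 282.00246596] ctr [543.62574687 262.77455919] A-C 0.4660009069222397 84.50183530832919 A-B 0.4519639024440356 -0.32912231667777164 84.9540854866001
stud [544.33205025 265.78444293]
nose [627.2002931  307.40326909] 94.74400521965973 0.49047530323117483 0.465429135879408
mark 0.42185153031147343
mark 0.49119444704307885
mark 0.3802810922364512
lever 1.1811363301104016 1.1851944969069934 1.1862597496414997
```

Emit:
move_arm(
  series="-1 0.05 0.67 0 0 0 -1.2;-1 0 0 0 0 0 0",
)

```text
clock: 3.02
eef_pos: [570.0, 337.0, 231.1]
tcp_rot: [-3.137, 0.017, 1.187]
contact_force: [0.0, 0.4, -0.0]
opening: 1.001
```

Emit:
move_arm(
  series="-1 0 0.1 0.5 0 1 0;-1 0 0 0.5 0 0 0;-1 0 0 0.5 0 0 0;-1 0 0 0.5 0 0 0;-1 0 0 0 0 0 0",
)

```text
clock: 3.65
eef_pos: [566.9, 338.8, 146.9]
tcp_rot: [-3.133, 0.002, 1.19]
contact_force: [-0.1, -0.1, 0.1]
opening: 1.002
```

Emit:
move_arm(
  series="-1 -0.02 0.2 -0.03 0 0 0;-1 0 0 0 0 0 0;0.4 0 0 0 0 0 0;0.4 0 0 0 0 0 0;0.4 0 0 0 0 0 0",
  grip_force=20,
)

```text
clock: 4.28
eef_pos: [575.1, 336.1, 150.9]
tcp_rot: [-3.135, -0.001, 1.19]
contact_force: [0.4, -0.6, -0.2]
opening: 0.377
```

Run:
```python
from h import *
from rig import r,vision
s=r.sense(); im=vision.grab_frame('wrist')
cv2.imwrite('pics/w2.png',im[:,:,::-1]); print(s['eef_pos'],s['tcp_rot'],s['opening'],s['contact_force'])
```

```text
[575.08939698 336.12879698 150.85962665] [-3.13532590e+00 -7.91137155e-04  1.19020383e+00] 0.3766651239898138 [ 0.37276857 -0.55766228 -0.18499802]
```

View pics/w2.png

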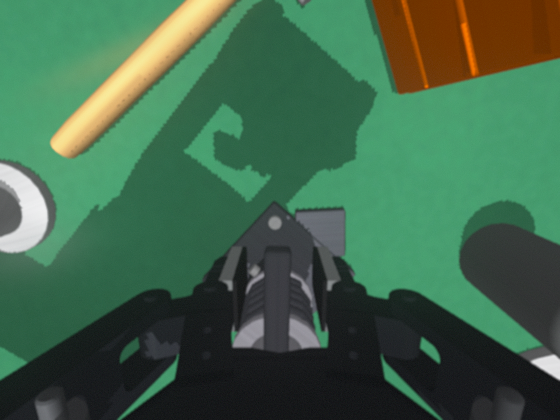

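The lever at column 278 is centred between the jaws (243 to 315). Closing fully.

Emit:
move_arm(
  series="1 0 0 0 0 0 0;1 0 0 0 0 0 0;1 0 0 0 0 0 0;1 0 0 0 0 0 0",
  grip_force=20,
)

```text
clock: 4.82
eef_pos: [574.4, 336.4, 150.9]
tcp_rot: [-3.134, -0.001, 1.189]
contact_force: [-1.1, 1.3, 0.6]
opening: 0.138
```

Emit:
move_arm(
  series="1 -0.008 0.173 0 0 0 5;1 -0.008 0.173 0 0 0 5;1 -0.008 0.173 0 0 0 5;1 -0.008 0.173 0 0 0 5;1 0 0 0 0 0 0",
)

```text
clock: 5.45
eef_pos: [597.8, 321.2, 150.9]
tcp_rot: [-3.134, 0.003, 0.832]
contact_force: [-0.8, -0.6, 1.1]
opening: 0.134
```

Emit:
move_arm(
  series="1 -0.008 0.173 0 0 0 5;1 -0.008 0.173 0 0 0 5;1 -0.008 0.173 0 0 0 5;1 -0.007 0.173 0 0 0 5;1 0 0 0 0 0 0",
)

```text
clock: 6.08
eef_pos: [614.6, 299.3, 150.9]
tcp_rot: [-3.137, 0.005, 0.487]
contact_force: [0.5, -0.5, 0.4]
opening: 0.137
```

Emit:
move_arm(
  series="-1 0 0 0 0 0 0;-1 0 0 0 0 0 0;-1 0 0 0 0 0 0;-1 0 0 0 0 0 0;-1 0 0 -0.6 0 0 0;-1 0 0 -0.9 0 0 0;-1 0 0 -0.9 0 0 0;-1 0 0 -0.9 0 0 0;-1 -0.5 0 0 0 0 0;-1 -0.5 0 0 0 0 0;-1 0 0 0 0 0 0",
)

```text
clock: 7.45
eef_pos: [578.9, 281.1, 287.0]
tcp_rot: [-3.137, 0.005, 0.496]
contact_force: [1.9, -0.1, -0.1]
opening: 1.002
```

Run:
```python
from h import *
from rig import r,vision
import pickle
s=r.sense(); p=vision.camera_params('wrist'); im=vision.grab_frame('wrist')[:,:,::-1]
pickle.dump(p,open('w3.pkl','wb')); cv2.imwrite('pics/w3.png',im); print(s['eef_pos'],s['tcp_rot'],s['opening'])
print([proj(p,(543.4,263.3,z)).round() for z in (15,194)])
u,v=[int(a) for a in proj(p,(575,278,165))]
u0,v0=max(u-90,0),max(min(v-70,280),0)
print(u0,v0); cv2.imwrite('pics/w3c.png',cv2.resize(im[v0:v0+140,u0:u0+180],None,fx=4,fy=4,interpolation=cv2.INTER_CUBIC))
```

```text
[578.87888226 281.09238221 286.97809533] [-3.13661376  0.00511897  0.49610372] 1.0016313243002708
[array([280., 204.]), array([280., 260.])]
192 139
```

View pics/w3c.png

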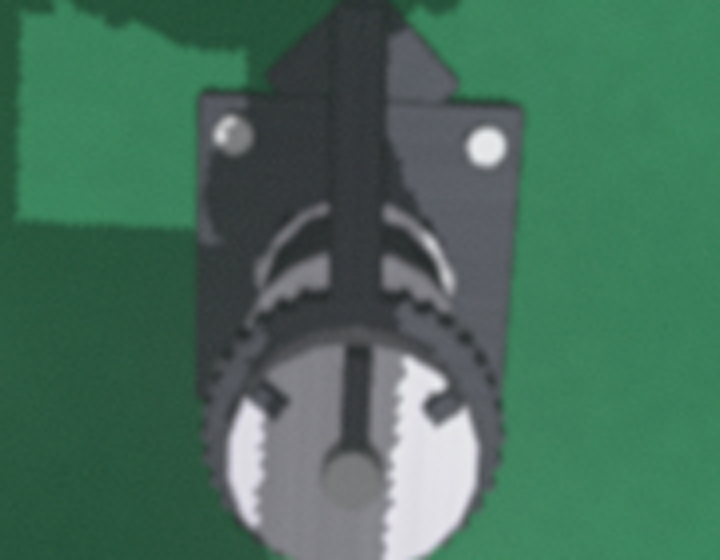

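The crop shows lever and mark nearly aligned. The mark runs from the stud at (351,478) to (358,350), and the lever continues up at columns 331 to 382. I'll measure this with edges.

Run:
```python
from h import *
import pickle
p=pickle.load(open('w3.pkl','rb'))
g=cv2.cvtColor(cv2.imread('pics/w3.png'),cv2.COLOR_BGR2GRAY).astype(float)
ang=lambda v: np.arctan2(v[1],v[0])
f=lambda u,v,z: onz(p,u,v,z)[:2]
def edges(v,u0,u1,um):
    # dark bar: strongest drop left of um, strongest rise right of it, sub-pixel
    d=np.gradient(g[v]); out=[]
    for a,b,s in((u0,um,-1),(um,u1,1)):
        seg=np.clip(s*d[a:b],0,None); i=seg.argmax(); k=np.arange(max(i-1,0),min(i+2,len(seg)))
        out.append(a+(seg[k]*k).sum()/seg[k].sum())
    return out
def line(rows,u0,u1,um,z):
    P=[]
    for v in rows:
        l,r_=edges(v,u0,u1,um); P.append(f((l+r_)/2,v,z)); print(v,round(l,1),round(r_,1),end=' | ')
    P=np.array(P); vx,vy,x,y=cv2.fitLine(P.astype(np.float32),cv2.DIST_HUBER,0,.01,.01).ravel()
    a=np.arctan2(vy,vx); print('\n dir',a if a>-1 and a<2 else a+np.pi,P.mean(0)); return P
M=line(range(229,249,2),274,290,281,193)
L=line(range(158,212,5),268,296,281,170)
c0=np.array([543.4,263.3]); st=f(192+351.5/4-.4,139+478.5/4-.4,194); print('stud',st)
for c in(c0,st): print('about',c,'mark',ang(M.mean(0)-c),ang(M[0]-c),'lever',ang(L.mean(0)-c),ang(L[0]-c))
q=lambda x,y,z:f(192+(x+.5)/4-.5,139+(y+.5)/4-.5,z)
A,B=q(233,134,15),q(487,147,15); print('bolts',ang(A-B)-np.pi/2,(A+B)/2, ang((A+B)/2-st))
a,b=q(268,398,188),q(443,404,188); print('ribs',[ang(x-st) for x in(a,b)],(ang(a-st)+ang(b-st))/2)
```

```text
229 277.8 284.9 | 231 277.1 284.8 | 233 277.1 284.3 | 235 277.1 284.1 | 237 277.0 284.1 | 239 276.9 284.0 | 241 276.9 284.0 | 243 276.9 284.0 | 245 276.9 283.9 | 247 276.8 283.9 | 
 dir 0.4568417 [560.09934337 271.77632854]
158 273.2 288.1 | 163 272.1 288.3 | 168 273.4 288.1 | 173 272.6 288.8 | 178 272.9 290.2 | 183 272.4 292.1 | 188 273.1 294.7 | 193 269.0 287.8 | 198 272.3 294.6 | 203 273.9 287.1 | 208 273.8 287.1 | 
 dir 0.5079784 [595.77358528 290.64697327]
stud [544.55057649 264.40628985]
about [543.4 263.3] mark 0.4696968157074841 0.4566780273095567 lever 0.481211768730958 0.49053580114129275
about [544.55057649 264.40628985] mark 0.44262807622591205 0.4371791792460082 lever 0.4734257595587992 0.4850164145688079
bolts 0.4453485004219022 [581.38489327 282.10581746] 0.4479403483833281
ribs [np.float64(1.3435287105374565), np.float64(-0.437550982438739)] 0.45298886404935873
```

Run:
```python
from h import *
import pickle
p=pickle.load(open('w3.pkl','rb'))
im=cv2.imread('pics/w3.png'); g=cv2.cvtColor(im,cv2.COLOR_BGR2GRAY)
for v in (130,134,138,142,146,150,155,160,166): print(v,g[v,266:298])
ang=lambda v: np.arctan2(v[1],v[0]); f=lambda u,v,z: onz(p,u,v,z)[:2]
a,b=f(280.5,206,170),f(280.7,163,170)
print('lever',ang(b-a),[ang(b-np.array(c)) for c in((543.4,263.3),(544.5,264.4))])
```

```text
130 [64 65 66 66 65 66 66 66 65 67 66 67 66 65 68 67 72 69 68 68 68 67 66 64
 68 65 68 67 69 68 68 68]
134 [67 64 65 66 66 66 62 67 67 65 66 65 66 65 62 60 58 61 65 65 68 66 68 65
 69 66 67 68 68 68 68 70]
138 [67 68 66 67 66 66 67 67 65 66 63 58 54 48 51 54 56 62 66 68 57 53 56 60
 67 67 69 68 67 67 69 67]
142 [ 68  65  65  65  65  67  63  60  54  49  53  55  57  57  57  55  54  54
  56  56  57  52  49  49  53  53  60  70  85  94 103 105]
146 [67 64 61 59 55 54 55 54 49 52 53 55 57 56 58 56 53 58 56 58 56 51 54 51
 57 62 67 77 83 84 93 99]
150 [54 53 58 54 55 57 55 55 51 49 53 55 58 57 56 55 57 54 59 54 53 54 62 83
 92 93 95 95 97 95 94 87]
155 [56 56 57 55 55 54 55 55 51 52 55 56 58 55 57 54 57 56 56 58 54 55 64 85
 94 97 95 94 93 93 94 94]
160 [55 54 56 53 55 57 54 57 52 53 56 55 55 55 58 54 53 56 56 56 52 54 68 87
 95 94 94 93 93 94 95 94]
166 [55 57 55 55 58 56 56 52 50 52 53 55 57 57 57 58 55 55 55 58 55 54 68 87
 96 94 95 94 94 93 93 93]
lever 0.4923977280075497 [np.float64(0.4899491830737356), np.float64(0.4838726762504676)]
```

Emit:
move_arm(
  series="-1 0.5 0.02 0 0 0 0.5;-1 0.5 0 0 0 0 0;-1 0 0 0 0 0 0;-1 0 0 0.7 0 0 0;-1 0 0 0.7 0 0 0;-1 0 0 0 0 0 0",
)

```text
clock: 8.25
eef_pos: [616.8, 301.0, 228.2]
tcp_rot: [-3.137, 0.005, 0.488]
contact_force: [-0.4, 0.7, 0.6]
opening: 0.998
```

Emit:
move_arm(
  series="-1 -0.06 0.01 0.6 0 0 0;-1 0 0 0.6 0 0 0;-1 0 0 0.55 0 0 0;-1 0 0 0 0 0 0",
)

```text
clock: 8.75
eef_pos: [616.2, 300.5, 161.9]
tcp_rot: [-3.137, 0.0, 0.488]
contact_force: [0.7, 1.0, -0.5]
opening: 0.995
```

Emit:
move_arm(
  series="-1 -0.04 0.01 0.27 0 0 0;-1 0 0 0 0 0 0;1 0 0 0 0 0 0;1 0 0 0 0 0 0;1 0 0 0 0 0 0;1 0 0 0 0 0 0;1 0 0 0 0 0 0;1 0 0 0 0 0 0",
  grip_force=20,
)

```text
clock: 9.75
eef_pos: [617.0, 300.5, 155.3]
tcp_rot: [-3.137, -0.006, 0.488]
contact_force: [-0.9, 0.0, 0.3]
opening: 0.132
```

Emit:
move_arm(
  series="1 -0.001 0.07 0 0 0 1.95;1 0 0 0 0 0 0;1 0 0 0 0 0 0",
)

```text
clock: 10.12
eef_pos: [618.3, 297.9, 155.3]
tcp_rot: [-3.136, -0.005, 0.451]
contact_force: [-1.0, 0.8, 0.4]
opening: 0.131
```

Emit:
move_arm(
  series="-1 0 0 0 0 0 0;-1 0 0 0 0 0 0;-1 0 0 0 0 0 0;-1 0 0 0 0 0 0;-1 0 0 -0.6 0 0 0;-1 0 0 -0.9 0 0 0;-1 0 0 -0.9 0 0 0;-1 0 0 -0.9 0 0 0;-1 -0.5 0 0 0 0 0;-1 -0.5 0 0 0 0 0;-1 0 0 0 0 0 0",
)

```text
clock: 11.5
eef_pos: [581.3, 278.9, 291.2]
tcp_rot: [-3.137, -0.005, 0.452]
contact_force: [0.4, 0.7, 1.4]
opening: 0.997
```

Run:
```python
from h import *
from rig import r,vision
import pickle
s=r.sense(); p=vision.camera_params('wrist'); im=vision.grab_frame('wrist')[:,:,::-1]
pickle.dump(p,open('w4.pkl','wb')); cv2.imwrite('pics/w4.png',im); print(s['eef_pos'],s['tcp_rot'],s['opening'])
u,v=[int(a) for a in proj(p,(575,278,165))]
u0,v0=u-90,max(min(v-80,280),0)
print(u0,v0,proj(p,(543.4,263.3,194))); cv2.imwrite('pics/w4c.png',cv2.resize(im[v0:v0+145,u0:u0+180],None,fx=4,fy=4,interpolation=cv2.INTER_CUBIC))
t=vision.grab_frame('top')[:,:,::-1]; d=cv2.absdiff(t,cv2.imread('pics/top0.png')).max(2); cv2.imwrite('pics/top1.png',t)
for n,(x,y) in dict(tall=(352,225),spanner=(285,248),can=(443,240),cup=(354,158),bottle=(225,155),disc=(291,157),hub=(158,287),mallet=(140,225)).items(): print(n,(d[y-20:y+20,x-20:x+20]>40).sum())
```

```text
[581.27228283 278.92058144 291.15098399] [-3.13713757 -0.00531625  0.45189344] 0.9969544338620686
189 130 [278.5384995  260.46624095]
tall 0
spanner 0
can 0
cup 0
bottle 20
disc 0
hub 347
mallet 401
```

View pics/w4c.png

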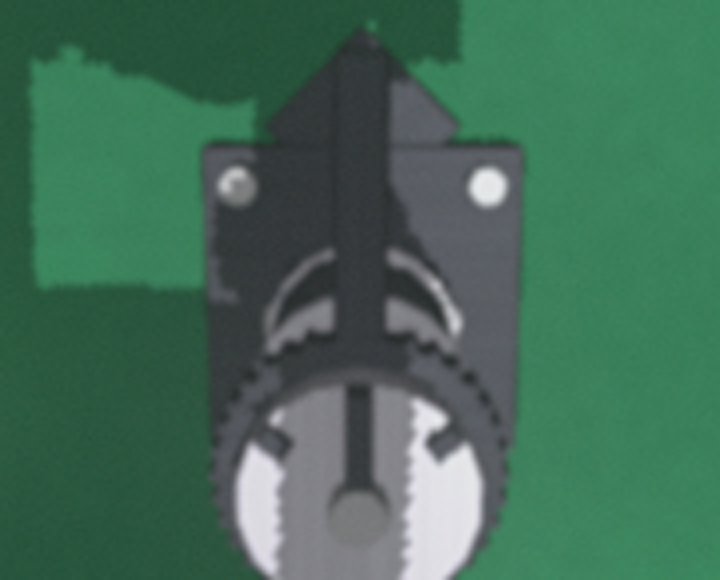

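The lever (columns 336 to 387) and mark (346 to 372) are now collinear, parallel and over the nose tip at (365,35). Next I'll check whether the differences at the hub, mallet and bottle come from the arm's shadow.

View pics/top1.png

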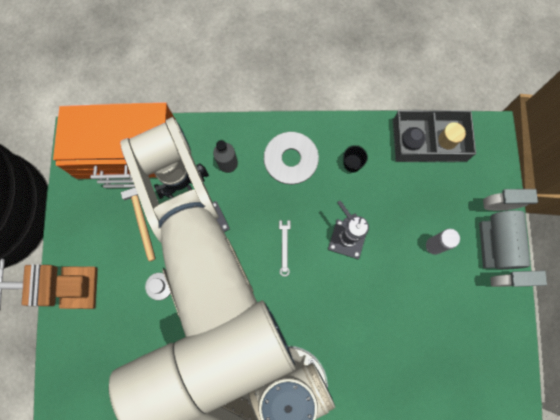

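The hub, mallet and bottle are where they started; the differences are the arm covering or shadowing them. The gripper hangs clear of everything, so I'm handing in.

```bash
python3 -c "
from rig import r; print(r.sign_off())"
```

```text
the job is handed in; nothing more can be done
None
```

I turned the short shock's ring clockwise by about 0.73 rad until its lever lined up with the long mark, then let go and backed the gripper off. The job is handed in, with about 11.6 s used of the 32 s allowed.

- **Alignment:** I gripped the lever with 20 N and swung it round the axis. The first look afterwards showed it about 0.035 rad short, so I gripped it again and corrected. In the final wrist picture, lever and mark are parallel and in line to about 0.01 rad by eye. I did not repeat the edge measurement after the correction.
- **Uncertainty:** My estimates of the mark's direction ranged from about 0.44 to 0.47 rad. I used 0.452 rad, and the tool ended at 0.451 rad.
- **Other objects:** In the final top view, nothing had changed at the tall shock, spanner, can, cup or disc. The image comparison did flag the hub, mallet and bottle. On viewing, they were in their original places, with the arm covering or shadowing them.
- **Contact:** The end-of-call force readings never went above about 2 N. At hand-in the gripper was open and about 95 mm above the shock.

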